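Refit an abrasive wheel and its retaining clip

ROBOT

A 7-joint arm with a two-finger parallel gripper is mounted at the origin on the work surface. World frame = base frame: x ahead of the robot, y to its left, z up, the work surface at z = 0. Lengths are in m, angles in rad, forces in N, time in s.
With the tool pointing down it reaches from about 0.425 to 1.025 m from the base axis. Payload 3.6 kg.
Tool frame: the origin (TCP) lies at the very end of the fingers, on their centre line; the grasp point (between the pads) lies 19 mm behind it; z points along the fingers, y is the direction in which the jaws open and shut (so a half turn about z gives the same grasp; the last joint's range is limited). The gripper opens to 85 mm and grips with 20 to 120 N. Pads are 22 mm wide; open, the fingers measure 114 mm over their backs; the gripper's body (76 mm by 85 mm) begins 54 mm behind the grasp point. The pads swing forward as they close: fully open they stand 13 mm farther back than shut.
Start: joints at [-1.236, 0.591, 0.048, 1.609, -0.033, 0.943, -0.034], TCP at [0.301, 0.66, 0.231] pointing down, gripper open.
Joint ranges: [-2.69, 2.69], [-0.47, 2.24], [-1.27, 1.36], [0.19, 2.51], [-1.53, 4.68], [0.08, 2.07], [-3.09, 3.09]. Speed limits (rad/s): [2.57, 2.57, 3.14, 3.14, 3.14, 3.14, 3.14].

INTERFACE

Orientations are given as a rotation vector (axis times angle).
In Python, from rig import bot gives the robot as it stands. Calls block until the motion is done:
- bot.movep(position, orientation): joint-space move of the TCP to a pose.
- bot.movel(position, vel=0.15, frame=None): straight line of the TCP; frame=None keeps the orientation; vel is the mean speed in m/s.
- bot.move_joints(angles): joint-space move.
- bot.move_gripper(opening): finger opening in m; the grip force is fixed at half the most; returns when the fingers have stopped.
- bot.hold(seconds).
- bot.inverse_kinematics(position, orientation): joint angles nearest the present ones, or None.
- bot.get_state(): the state.
- bot.capture(name): name is "scene" or "top" or "wrist"; returns a dict with "pixels" (480x640x3 uint8, red, green, blue), "depth" (480x640 float32, m along the optical axis (not along the pixel's ray), 0 where there is no reading), "vertical_fov" (degrees; the focal length in pixels is half the picture's height over the tangent of half this angle, whatever the lens; pixels are square), "cx", "cy" (the principal point, pixels), "view" (4x4, takes a point from world to camera coordinates). Camera axes: x right, y up, looking along -z (the intrinsics and any distortion apply to the point x, -y, -z); pixel columns grow to the right and rows downward; lengths in m; the calibration is good to about 2 mm. A picture is of the moment at which its call begins.
A pose or a line that the arm cannot do raises bot.IKError and nothing moves.
- bot.job_done(): hands the job in, once; it reports no verdict.
Trained networks look in a picture, given as the dict that the camera call returned (one of the last four; its "shot" number tells which), for a name from the list of things; names that differ only in an ending like _2 or _b are one class to them, and where a whole thing is asked for, a point or a joint stands for the part that bears it (a point fixed in the world has none). Each returns a list of dicts, best first, with "score" (0 to 1); they miss things now and then, are a little off and sometimes report something else, mostly with a low value. They report only what shows in the picture. A call takes as long as a camera call.
- bot.spot_in(thing, picture): "xyz" ([x, y, z] in m, in the coordinates of the camera as it stood for that picture, good to about 4 mm: the middle of the surface that is visible of it).
- bot.tip_of(thing, picture): "xyz" ([x, y, z] in m, in the coordinates of the camera as it stood for that picture, good to about 4 mm: a listed point, or the origin of a listed thing).
The state is a dict: "time": time; "joints": joint angles; "joint_vel": joint speeds; "joint_torque": joint torques, N m; "ee_pos": TCP position; "eef_rot": TCP orientation; "contact_force": force on the tool from outside, world axes, zero at the start; "ft_torque": the same for the moment, N m; "finger_gap": finger opening in m.
Only numpy, scipy, OpenCV 4.12 (cv2) and the standard library are available. Lean on these libraries where they do the work, as an engineer would, in place of code of your own. Each camera call takes 0.05 s, during which the arm holds its last target.

TASK

The abrasive wheel on the tester's raised arm has slid out along its spindle. Push it gently back against the spindle's shoulder, then take the orange-tabbed spring clip from its rack and press it sideways onto the spindle groove just outside the wheel's hub until it snaps fully home, tab up, without forcing anything. Let go, and leave the spare wheel, the weight, the brush and the rest of the machine as they are.

Things in the scene. Friction and masses are not known exactly. Their poses are not given: they have to be found in the camera images.
- tester: Cream abrasion tester, fixed; base 320 x 350 x 72 mm, turntable to 93 mm. Of its two arms work on the right one, which is raised; the left one, 60 mm to its left (+y) and lower, has its wheel and clip on (tab up to 167 mm). Origin on the bench below the raised arm's spindle axis, in the arm's mid plane; z up, arms run to +x, the spindle points to -y. Keep every push on the machine below 40 N.
- bearing (a point): Centre of the end face of the raised arm's bearing head (40 mm round), on the spindle axis: tester frame (0, -20, 165) mm, tester axes. The level spindle leaves it towards -y. Its shoulder (36 mm disc) has its outer face 6 to 20 mm out: locked, but different every time and not measured, so find it by eye or by feel. Nothing near the spindle stands over 30 mm above its axis.
- axis_far (a point): Point on the spindle's axis line, in the air, 100 mm from the bearing along -y; tester axes. Counted from the shoulder's outer face towards it the spindle is 20 mm thick, has its groove from 25 to 35 mm (10 mm wide, 16 mm thick floor), then is 20 mm thick again up to its nose at 60 mm.
- wheel (a joint): Gap between the wheel's inner face and the shoulder, m: 0 = home, grows outwards (tester -y), at most 0.030; starts 12 to 24 mm out, covering the groove. Grey wheel 52 mm round, 13 mm thick; its brass hub, 32 mm round, stands 12 mm proud outside, so with the wheel home the hub's outer face is flush with the groove's inner edge. Slides with 3 N drag, stays where left.
- clip: Spring clip, 8 mm thick plate, 36 g, both ways round alike: orange tab on top, steel bridge, two sprung legs below, 27 mm wide outside. Origin in the centre of its 16 mm bore; x across its mouth, y through its thickness (goes along the spindle), z up to the tab. The bridge's flat underside, 8 mm above the origin, seats on the groove floor when the clip is home, origin on the axis.
- clip_tab (a point): Middle of the clip's orange tab, 38 mm above the clip's origin, clip axes. The tab is 20 mm wide along x, 8 mm thick along y and reaches from 14 to 54 mm above the clip's origin. Pinch it across its 20 mm width, the fingertips at least 20 mm above the clip's origin so that they pass over the wheel's hub.
- clip_mouth (a point): Middle of the clip's mouth, 5.5 mm below its origin, between two round lips (5 mm thick, 13 mm apart, lowest point 8 mm below the origin). On the 20 mm spindle the lips rest with the clip's origin 14 mm above the axis and cannot pass. Over the groove they drop to 11 mm; there 10 to 20 N straight down spreads them and the clip snaps home.
- rack: Blue plastic rack, fixed on the bench, 60 x 70 x 20 mm, three slots along its x (38 long, 10 wide, 14 deep); origin in the centre of its underside. The clip stands upright in the middle slot, its origin 14 mm above the bench. Lift it straight up.
- weight: Dark steel load weight, disc 56 mm round, 29 mm high, 500 g; origin in the centre of its underside. Leave alone.
- spare_wheel: Spare wheel lying flat on the bench, 52 mm round, 13 mm high; origin in the centre of its underside. Leave alone.
- brush: Cleaning brush lying on the bench along its x axis; origin in the centre of its underside. Leave alone.

How it is judged:
By the outcome, as a careful person would: the job done as asked, in the order asked, and still so for the second after the job is handed in, with the robot touching nothing.
It also fails if it takes over 54 s, if anything falls off the work surface, if the arm or the gripper's body presses on something with over 40 N, if the wrist force passes 120 N, or if a joint passes its speed limit or range.

## Working session

There is one attempt and no reset: what is moved stays moved. The work goes in short steps, each a Python script; the robot and the scene stay as the last script left them, time stands still between calls to the robot, and variables do not carry over. Pictures are saved under pics/ and viewed, and the job is handed in when it is done.

```bash
ls; mkdir -p pics; cat > h.py <<'E'
import numpy as np, cv2
from rig import bot
from scipy.spatial.transform import Rotation as R
def save(c,n): cv2.imwrite(f'pics/{n}.png',c['pixels'][:,:,::-1])
def f(c): return 240/np.tan(np.radians(c['vertical_fov'])/2)
def c2w(c,p):
    p=np.asarray(p,float); V=np.linalg.inv(c['view']); return p@V[:3,:3].T+V[:3,3]
def cloud(c):
    d=c['depth'];v,u=np.mgrid[:480,:640];F=f(c)
    P=np.stack([(u-c['cx'])/F*d,-(v-c['cy'])/F*d,-d],-1)
    return c2w(c,P)
def proj(c,p):
    q=c['view'][:3,:3]@np.asarray(p)+c['view'][:3,3];F=f(c)
    return c['cx']+F*q[0]/-q[2], c['cy']-F*q[1]/-q[2]
E
python3 - <<'E'
from h import *
np.set_printoptions(precision=4,suppress=True)
print(bot.get_state())
for n in ['scene','top','wrist']:
    c=bot.capture(n); save(c,n+'0'); print(n,{k:v for k,v in c.items() if k not in('pixels','depth')}, (c['depth']>0).mean())
    np.savez(f'{n}0.npz',**{k:v for k,v in c.items() if v is not None})
    if n!='wrist':
        for t in ['tester','bearing','axis_far','wheel','clip','clip_tab','clip_mouth','rack','weight','spare_wheel','brush']:
            for fn in ('tip_of','spot_in'):
                try: r=getattr(bot,fn)(t,c)
                except Exception as e: print(t,fn,e); continue
                print(t,fn,[(c2w(c,q['xyz']),round(q['score'],2), {k:v for k,v in q.items() if k not in('xyz','score')}) for q in r[:3]])
print(bot.get_state()['time'])
E
```

```text
pics
{'time': 0.0, 'joints': array([-1.2365,  0.5921,  0.0483,  1.6099, -0.0333,  0.9427, -0.0337]), 'joint_vel': array([-0.0011, -0.0008,  0.0004, -0.    , -0.0005,  0.0004, -0.0023]), 'joint_torque': array([  0.0001, -54.8688,   1.5468, -19.8123,   0.0095,   0.0087,
         0.    ]), 'ee_pos': array([0.3004, 0.6589, 0.2301]), 'eef_rot': array([-0.6667, -3.0697,  0.0035]), 'contact_force': array([0.3159, 0.1439, 0.5249]), 'ft_torque': array([-0.0125,  0.0055,  0.0016]), 'finger_gap': 0.08545492591652026}
scene {'vertical_fov': 43.16853899767603, 'cx': 310.5179721584138, 'cy': 230.9666494754848, 'view': array([[ 0.8879,  0.4596,  0.0187, -0.4062],
       [-0.2851,  0.518 ,  0.8064,  0.1483],
       [ 0.361 , -0.7214,  0.591 , -1.6342],
       [ 0.    ,  0.    ,  0.    ,  1.    ]]), 'shot': 1} 0.99599609375
tester tip_of [(array([ 0.5604,  0.0668, -0.0003]), 0.74, {})]
tester spot_in [(array([0.6215, 0.0259, 0.0779]), 0.62, {})]
bearing tip_of [(array([0.5599, 0.0419, 0.1675]), 0.61, {})]
bearing spot_in [(array([0.6129, 0.0203, 0.0763]), 0.67, {})]
axis_far tip_of [(array([ 0.5998, 
[... 3008 characters left out ...]
tip_of [(array([ 0.5952, -0.2359,  0.0069]), 0.9, {})]
weight spot_in [(array([ 0.5881, -0.2366,  0.0271]), 0.68, {})]
spare_wheel tip_of [(array([ 0.441 , -0.2187,  0.0016]), 0.74, {})]
spare_wheel spot_in [(array([ 0.4397, -0.2182,  0.0156]), 0.88, {})]
brush tip_of []
brush spot_in [(array([ 0.4719, -0.5157,  0.0216]), 0.66, {}), (array([ 0.4408, -0.218 ,  0.0152]), 0.65, {})]
wrist {'vertical_fov': 67.95211373158106, 'cx': 319.6432872473974, 'cy': 239.33889923799575, 'view': array([[ 0.4153,  0.9097, -0.001 , -0.7236],
       [-0.8597,  0.3921, -0.3274,  0.0434],
       [-0.2974,  0.1368,  0.9449, -0.3811],
       [ 0.    ,  0.    ,  0.    ,  1.    ]]), 'shot': 3} 0.9958626302083333
2.25
```

View pics/scene0.png

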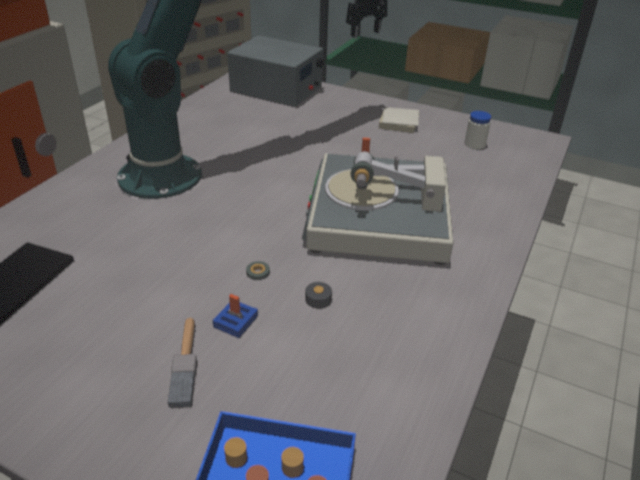

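View pics/top0.png

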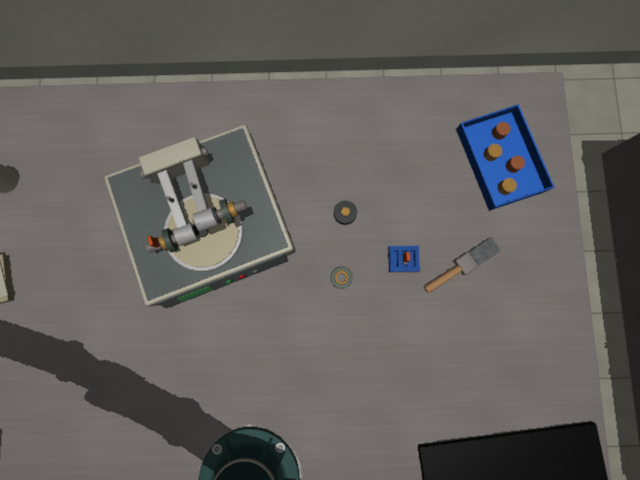

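```bash
python3 - <<'E'
import numpy as np,cv2
class B: pass
import sys,types
from h import *
np.set_printoptions(precision=4,suppress=True)
z=np.load('top0.npz');c={k:z[k] for k in z.files};c['vertical_fov']=float(c['vertical_fov'])
im=c['pixels'][:,:,::-1]
cv2.imwrite('pics/top0a.png',np.hstack([cv2.resize(im[170:290,140:270],None,fx=3,fy=3,interpolation=2),cv2.resize(im[230:290,370:440],(420,360),interpolation=2)]))
P=cloud(c)
for nm in('top0','scene0'):
    z=np.load(nm+'.npz');c={k:z[k] for k in z.files};c['vertical_fov']=float(c['vertical_fov'])
    P=cloud(c).reshape(-1,3)
    m=(P[:,2]>0.066)&(P[:,2]<0.078)&(P[:,0]>.3)&(P[:,0]<.95)&(abs(P[:,1]-.05)<.35)
    print(nm,m.sum(),cv2.minAreaRect((P[m,:2]*1000).astype(np.float32)))
    m=(P[:,2]>0.010)&(P[:,2]<0.03)&(np.hypot(P[:,0]-.48,P[:,1]+.366)<.055)
    print('rack',m.sum(),cv2.minAreaRect((P[m,:2]*1000).astype(np.float32)), P[m].mean(0))
    m=(P[:,2]>0.035)&(np.hypot(P[:,0]-.48,P[:,1]+.366)<.03)
    print('tab',m.sum(),cv2.minAreaRect((P[m,:2]*1000).astype(np.float32)),P[m].mean(0),P[m].max(0),P[m].min(0))
E
```

```text
top0 12176 ((591.219970703125, 105.63575744628906), (324.8084411621094, 350.36822509765625), 20.020490646362305)
rack 606 ((481.88531494140625, -367.06524658203125), (70.13988494873047, 59.40904235839844), 88.78086853027344) [ 0.4817 -0.3661  0.0207]
tab 58 ((480.4457702636719, -366.8303527832031), (8.79175090789795, 18.57277488708496), 85.87194061279297) [ 0.48   -0.3657  0.0619] [ 0.4897 -0.3624  0.0722] [ 0.4713 -0.3719  0.0357]
scene0 6171 ((591.0391235351562, 106.96707153320312), (323.33062744140625, 361.0261535644531), 19.943069458007812)
rack 792 ((480.6320495605469, -365.5731201171875), (75.45091247558594, 62.85034942626953), 88.68843841552734) [ 0.4843 -0.3724  0.0184]
tab 154 ((479.75048828125, -366.5171813964844), (12.460142135620117, 22.31064224243164), 86.41861724853516) [ 0.4817 -0.3678  0.0544] [ 0.4908 -0.36    0.07  ] [ 0.4686 -0.3726  0.0359]
```

View pics/top0a.png

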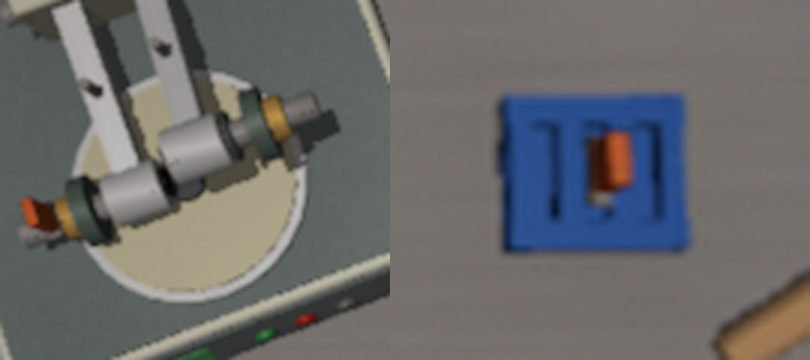

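```bash
python3 - <<'E'
from h import *
np.set_printoptions(precision=4,suppress=True)
a=np.radians(20); ex=np.array([np.cos(a),np.sin(a)]); ey=np.array([np.sin(a),-np.cos(a)])
O=np.array([.5624,.0427])
for nm in('top0','scene0'):
    z=np.load(nm+'.npz');c={k:z[k] for k in z.files};c['vertical_fov']=float(c['vertical_fov'])
    P=cloud(c).reshape(-1,3); C=c['pixels'].reshape(-1,3)
    t=(P[:,:2]-O)@ex; s=(P[:,:2]-O)@ey
    print(nm,np.linalg.inv(c['view'])[:3,3])
    for s0 in np.arange(-.012,.1,.004):
        m=(abs(s-s0)<.002)&(abs(t)<.035)&(P[:,2]>.13)
        if m.sum()>1: print('%.3f n%d t %.4f..%.4f  zmax %.4f'%(s0,m.sum(),t[m].min(),t[m].max(),P[m,2].max()), C[m].mean(0).astype(int))
from scipy.spatial.transform import Rotation as R
for sg in (1,-1):
  for yaw,p in ((20,[.59,-.03,.25]),(-1.2,[.48,-.366,.15])):
    y=sg*np.array([np.cos(np.radians(yaw)),np.sin(np.radians(yaw)),0]);zz=np.array([0,0,-1.]);x=np.cross(y,zz)
    rv=R.from_matrix(np.stack([x,y,zz],1)).as_rotvec(); print(sg,yaw,rv,bot.inverse_kinematics(p,rv))
E
```

```text
top0 [ 0.3789 -0.1731  1.0572]
-0.012 n52 t -0.0188..0.0338  zmax 0.1875 [138 137 135]
-0.008 n53 t -0.0184..0.0347  zmax 0.1878 [125 123 121]
-0.004 n39 t -0.0187..0.0187  zmax 0.1871 [135 133 131]
0.000 n46 t -0.0183..0.0194  zmax 0.1874 [73 72 70]
0.004 n25 t -0.0162..0.0161  zmax 0.1854 [48 48 48]
0.008 n41 t -0.0167..0.0154  zmax 0.1852 [77 74 69]
0.012 n21 t -0.0086..0.0101  zmax 0.1783 [110 105 101]
0.016 n17 t -0.0092..0.0071  zmax 0.1764 [90 91 86]
0.020 n27 t -0.0249..0.0242  zmax 0.1939 [67 74 67]
0.024 n50 t -0.0238..0.0222  zmax 0.1953 [66 74 67]
0.028 n52 t -0.0250..0.0251  zmax 0.1935 [66 74 67]
0.032 n68 t -0.0242..0.0255  zmax 0.1974 [71 65 48]
0.036 n32 t -0.0150..0.0152  zmax 0.1846 [138 106  57]
0.040 n32 t -0.0154..0.0147  zmax 0.1827 [134 104  56]
0.044 n34 t -0.0141..0.0152  zmax 0.1830 [97 84 64]
0.048 n20 t -0.0080..0.0087  zmax 0.1778 [101  96  94]
0.052 n17 t -0.0086..0.0087  zmax 0.1779 [102  98  95]
0.056 n18 t -0.0086..0.0096  zmax 0.1786 [99 95 92]
0.060 n20 t -0.0087..0.0092  zmax 0.1778 [98 94 91]
0.064 n19 t -0.0085..0.0087  zmax 0.1785 [90 87 84]
0.
[... 758 characters left out ...]
zmax 0.1825 [106  91  71]
0.048 n10 t -0.0124..0.0109  zmax 0.1804 [103  89  72]
0.052 n9 t -0.0081..0.0092  zmax 0.1761 [114 108 108]
0.056 n12 t -0.0079..0.0100  zmax 0.1767 [113 108 107]
0.060 n18 t -0.0094..0.0098  zmax 0.1751 [90 86 86]
0.064 n39 t -0.0075..0.0102  zmax 0.1762 [84 81 81]
0.068 n7 t -0.0069..0.0063  zmax 0.1742 [82 80 79]
1 20 [1.8019 2.5734 0.    ] [-0.3351  0.4266  0.4224  1.9147 -0.2284  0.847   0.5551]
1 -1.2 [2.2446 2.1981 0.    ] [ 0.1374  0.6304  0.643   1.9712 -0.563   0.7238  1.1024]
-1 20 [ 2.5734 -1.8019  0.    ] [-0.7723  0.6932  1.1876  1.9306 -0.7503  1.0536 -2.0448]
-1 -1.2 [ 2.1981 -2.2446 -0.    ] [-0.1275  0.8975  1.1813  1.981  -1.0107  1.0228 -1.6083]
```

```bash
cat >> h.py <<'E'
np.set_printoptions(precision=4,suppress=True)
A=np.radians(20); EX=np.array([np.cos(A),np.sin(A),0]); EY=np.array([np.sin(A),-np.cos(A),0])
O3=np.array([.5624,.0427,0])
def P(s,z,t=0.): return O3+s*EY+t*EX+np.array([0,0,z])
def rv(yawdeg):
    y=np.array([np.cos(np.radians(yawdeg)),np.sin(np.radians(yawdeg)),0]);zz=np.array([0,0,-1.]);x=np.cross(y,zz)
    return R.from_matrix(np.stack([x,y,zz],1)).as_rotvec()
def st():
    q=bot.get_state(); d=q['ee_pos']-O3; F=q['contact_force']
    return dict(t=q['time'],s=d@EY,tt=d@EX,z=d[2],Fs=F@EY,Ft=F@EX,Fz=F[2],gap=q['finger_gap'])
def ps(): print({k:round(float(v),4) for k,v in st().items()})
E
python3 - <<'E'
from h import *
bot.movep(P(.085,.26),rv(20)); ps()
bot.move_gripper(.036); ps()
c=bot.capture('wrist'); save(c,'w1'); np.savez('w1.npz',**{k:v for k,v in c.items() if v is not None})
ps()
E
```

```text
{'t': 4.9167, 's': 0.0837, 'tt': 0.0008, 'z': 0.2598, 'Fs': -0.8035, 'Ft': 0.4864, 'Fz': 0.2742, 'gap': 0.0855}
{'t': 5.45, 's': 0.085, 'tt': 0.0, 'z': 0.26, 'Fs': -0.4419, 'Ft': -0.2117, 'Fz': -0.6578, 'gap': 0.0358}
{'t': 5.5, 's': 0.085, 'tt': 0.0, 'z': 0.26, 'Fs': -0.1059, 'Ft': 0.5767, 'Fz': -0.1537, 'gap': 0.0358}
```

View pics/w1.png

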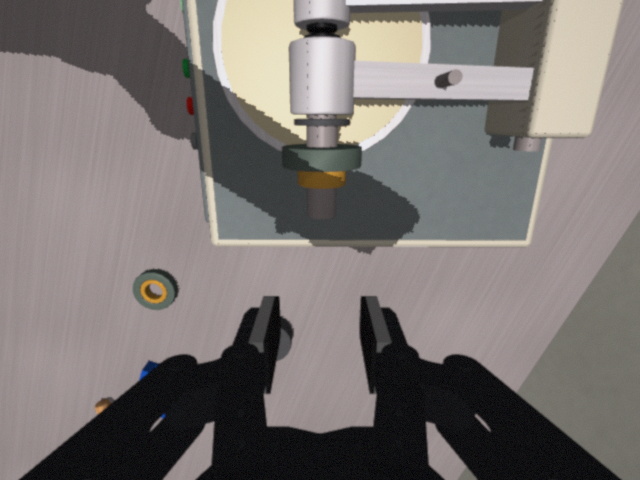

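```bash
python3 - <<'E'
from h import *
z=np.load('w1.npz');c={k:z[k] for k in z.files};c['vertical_fov']=float(c['vertical_fov'])
Q=cloud(c).reshape(-1,3); C=c['pixels'].reshape(-1,3); v=np.repeat(np.arange(480),640)
d=Q-O3; t=d@EX; s=d@EY
for s0 in np.arange(-.02,.08,.004):
    m=(abs(s-s0)<.002)&(abs(t)<.035)&(Q[:,2]>.165)&(v<260)
    if m.sum()>1: print('%.3f n%d t %.4f..%.4f mid %.4f zmax %.4f'%(s0,m.sum(),t[m].min(),t[m].max(),(t[m].min()+t[m].max())/2,Q[m,2].max()), C[m].mean(0).astype(int))
E
```

```text
-0.020 n670 t -0.0188..0.0348 mid 0.0080 zmax 0.1865 [195 189 192]
-0.016 n651 t -0.0189..0.0349 mid 0.0080 zmax 0.1863 [197 191 193]
-0.012 n654 t -0.0181..0.0349 mid 0.0084 zmax 0.1865 [196 189 193]
-0.008 n536 t -0.0183..0.0347 mid 0.0082 zmax 0.1864 [188 183 185]
-0.004 n477 t -0.0185..0.0205 mid 0.0010 zmax 0.1866 [192 186 189]
0.000 n403 t -0.0187..0.0208 mid 0.0010 zmax 0.1858 [167 161 161]
0.004 n991 t -0.0160..0.0182 mid 0.0011 zmax 0.4023 [123 118 116]
0.008 n292 t -0.0161..0.0182 mid 0.0011 zmax 0.1836 [106 101 100]
0.012 n210 t -0.0088..0.0102 mid 0.0007 zmax 0.1760 [145 134 134]
0.016 n200 t -0.0089..0.0103 mid 0.0007 zmax 0.1767 [143 133 133]
0.020 n549 t -0.0245..0.0264 mid 0.0010 zmax 0.1921 [78 82 78]
0.024 n551 t -0.0243..0.0265 mid 0.0011 zmax 0.1921 [80 89 83]
0.028 n528 t -0.0245..0.0268 mid 0.0011 zmax 0.1925 [73 82 76]
0.032 n418 t -0.0247..0.0257 mid 0.0005 zmax 0.1921 [68 74 66]
0.036 n238 t -0.0143..0.0166 mid 0.0011 zmax 0.1818 [117  86  35]
0.040 n301 t -0.0144..0.0167 mid 0.0012 zmax 0.1824 [101  74  29]
0.044 n232 t -0.0145..0.0167 mid 0.0011 zmax 0.1820 [95 70 32]
0.048 n152 t -0.0086..0.0101 mid 0.0007 zmax 0.1758 [74 68 67]
0.052 n174 t -0.0087..0.0102 mid 0.0008 zmax 0.1759 [73 68 68]
0.056 n171 t -0.0087..0.0102 mid 0.0008 zmax 0.1765 [72 67 68]
0.060 n170 t -0.0088..0.0103 mid 0.0008 zmax 0.1761 [72 67 67]
0.064 n165 t -0.0088..0.0104 mid 0.0008 zmax 0.1760 [72 67 67]
0.068 n43 t -0.0081..0.0104 mid 0.0012 zmax 0.1746 [67 64 65]
```

```bash
python3 - <<'E'
from h import *
T=.0007
bot.movel(P(.074,.20,T),vel=.15); bot.movel(P(.074,.145,T),vel=.12); ps()
bot.hold(.1); b=st()
bot.movel(P(.052,.145,T),vel=.06); ps()
s=.052
while s>.02:
    s-=.001
    bot.movel(P(s,.145,T),vel=.02); q=st(); print(round(s,4),round(q['t'],2),round(q['s'],4),round(q['Fs']-b['Fs'],2),round(q['Ft']-b['Ft'],2),round(q['Fz']-b['Fz'],2))
    if q['Fs']-b['Fs']>7: break
c=bot.capture('wrist'); save(c,'w2')
E
```

```text
{'t': 6.6667, 's': 0.0745, 'tt': 0.0012, 'z': 0.1456, 'Fs': -0.5564, 'Ft': -0.5459, 'Fz': -0.2358, 'gap': 0.036}
{'t': 7.2833, 's': 0.0514, 'tt': 0.0008, 'z': 0.1451, 'Fs': -0.3791, 'Ft': 1.1901, 'Fz': 0.8995, 'gap': 0.0354}
0.051 7.53 0.0513 0.4 -0.66 -0.6
0.05 7.78 0.05 -0.58 -0.41 0.32
0.049 8.03 0.0489 0.34 -0.85 1.32
0.048 8.28 0.0479 -0.26 -0.61 0.58
0.047 8.53 0.0469 1.06 -0.43 0.7
0.046 8.78 0.0459 0.76 -0.2 0.53
0.045 9.03 0.0449 0.21 -0.16 0.21
0.044 9.28 0.0439 0.36 -0.56 0.09
0.043 9.53 0.0429 0.72 0.09 1.1
0.042 9.78 0.0426 1.4 0.73 -0.01
0.041 10.03 0.0417 3.28 0.42 -1.05
0.04 10.28 0.0401 3.06 0.63 0.86
0.039 10.53 0.0388 2.93 0.02 -0.33
0.038 10.78 0.0378 2.41 -0.35 0.26
0.037 11.03 0.0368 3.25 -0.68 1.02
0.036 11.28 0.0358 2.62 -0.37 0.25
0.035 11.53 0.0349 2.98 -0.49 1.28
0.034 11.78 0.0339 2.44 -0.18 1.14
0.033 12.03 0.0328 2.76 -0.58 0.57
0.032 12.28 0.0318 2.86 0.08 0.66
0.031 12.53 0.0309 3.02 -0.2 1.16
0.03 12.78 0.03 2.62 -0.07 1.1
0.029 13.03 0.0299 6.08 -0.03 0.11
0.028 13.28 0.03 7.09 0.27 -0.09
```

View pics/w2.png

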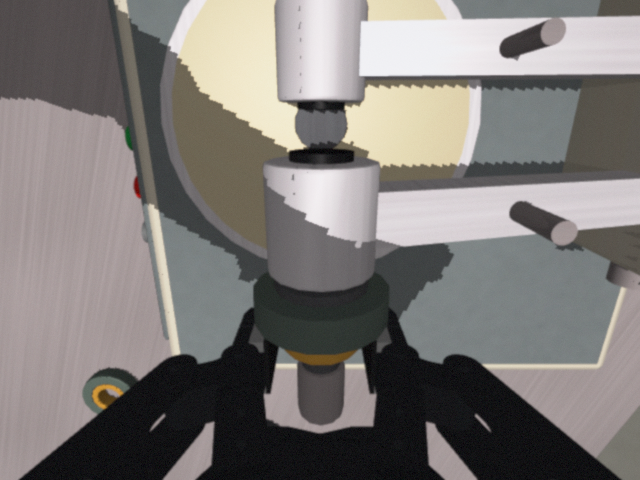

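```bash
python3 - <<'E'
from h import *
T=.0007
bot.movel(P(.075,.15,T),vel=.12); bot.movel(P(.085,.24,T),vel=.2); ps()
bot.movep([.4805,-.3665-.03,.16],rv(-1.2)); 
bot.hold(.15);print(bot.get_state()['ee_pos'],bot.get_state()['time'])
c=bot.capture('wrist'); save(c,'w3'); np.savez('w3.npz',**{k:v for k,v in c.items() if v is not None})
for n in('clip_tab','clip'): print(n,[(c2w(c,q['xyz']),q['score']) for q in bot.tip_of(n,c)])
Q=cloud(c).reshape(-1,3)
for z0,z1 in((.012,.026),(.05,.075)):
  m=(Q[:,2]>z0)&(Q[:,2]<z1)&(np.hypot(Q[:,0]-.48,Q[:,1]+.366)<.055 if z0<.03 else np.hypot(Q[:,0]-.48,Q[:,1]+.366)<.025)
  print(m.sum(),cv2.minAreaRect((Q[m,:2]*1000).astype(np.float32)),Q[m].min(0),Q[m].max(0))
E
```

```text
{'t': 14.475, 's': 0.0835, 'tt': 0.0003, 'z': 0.2393, 'Fs': -0.3524, 'Ft': 0.6299, 'Fz': 0.3885, 'gap': 0.0357}
[ 0.482  -0.3949  0.1602] 16.0583
clip_tab [(array([ 0.4793, -0.3652,  0.0486]), 0.72)]
clip [(array([ 0.4858, -0.3674,  0.014 ]), 0.62), (array([ 0.4779, -0.37  , -0.0004]), 0.18)]
4615 ((480.64764404296875, -367.767333984375), (70.09480285644531, 60.142215728759766), 88.74073791503906) [ 0.4501 -0.4033  0.012 ] [ 0.5111 -0.3321  0.0257]
453 ((480.6456604003906, -367.2353210449219), (7.846830368041992, 19.399118423461914), 88.9805679321289) [ 0.4709 -0.3713  0.0502] [ 0.4904 -0.3633  0.0697]
```

View pics/w3.png

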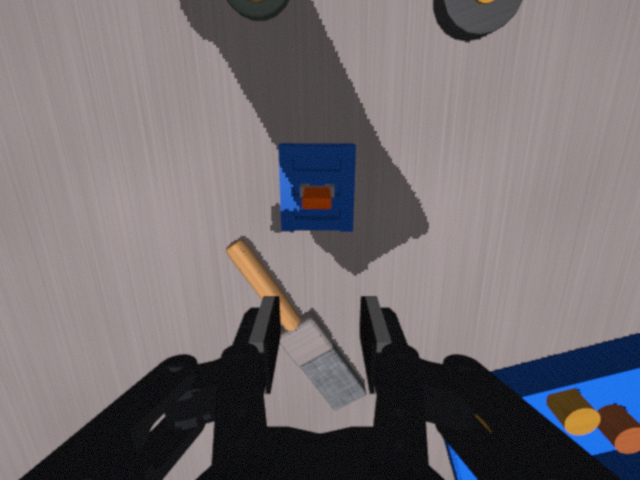

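```bash
python3 - <<'E'
from h import *
x,y=.4806,-.3672
bot.movel([x,y,.085],vel=.15); bot.hold(.1); print(bot.get_state()['ee_pos'],bot.get_state()['contact_force'])
bot.movel([x,y,.036],vel=.07);bot.hold(.1); print(bot.get_state()['ee_pos'],bot.get_state()['contact_force'])
bot.move_gripper(.0); q=bot.get_state(); print(q['ee_pos'],q['contact_force'],q['finger_gap'],q['time'])
if q['finger_gap']>.015:
    for z in (.042,.055,.085): bot.movel([x,y,z],vel=.05); print(bot.get_state()['ee_pos'],bot.get_state()['contact_force'])
    bot.movel([x,y,.16],vel=.15)
c=bot.capture('wrist'); save(c,'w4'); np.savez('w4.npz',**{k:v for k,v in c.items() if v is not None})
print(bot.get_state()['finger_gap'],bot.get_state()['time'])
for n in('clip_tab','clip','clip_mouth'): print(n,[(c2w(c,q['xyz']),q['score']) for q in bot.tip_of(n,c)])
E
```

```text
[ 0.4812 -0.3686  0.0861] [-0.4789 -0.2339  0.4535]
[ 0.4809 -0.3675  0.0364] [ 0.4143 -0.0074 -0.9499]
[ 0.4809 -0.3674  0.0365] [ 0.2179 -0.073   2.0289] 0.01915599461141812 18.225
[ 0.4807 -0.3673  0.0424] [ 0.3116 -0.1368 -0.5115]
[ 0.4809 -0.3674  0.0555] [-0.3018  0.1964 -0.1498]
[ 0.4806 -0.367   0.085 ] [ 0.5917  0.4298 -1.2331]
0.01860658351853933 20.35
clip_tab [(array([ 0.4809, -0.3627,  0.1702]), 0.59)]
clip [(array([ 0.4856, -0.3678,  0.1392]), 0.97)]
clip_mouth [(array([ 0.4781, -0.3649,  0.1315]), 0.84)]
```

View pics/w4.png

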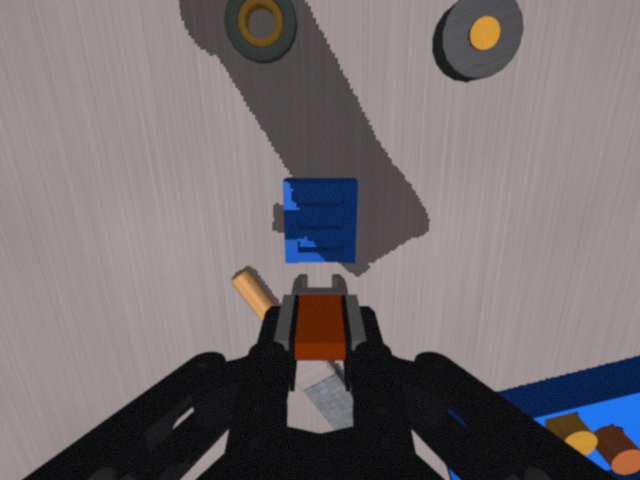

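```bash
python3 - <<'E'
from h import *
T=.0009
bot.movep(P(.060,.25,T),rv(20)); bot.hold(.1); ps()
bot.movel(P(.052,.213,T),vel=.12); bot.hold(.15); ps()
bot.movel(P(.052,.2045,T),vel=.05); bot.hold(.15); ps()
c=bot.capture('wrist'); save(c,'w5'); np.savez('w5.npz',**{k:v for k,v in c.items() if v is not None})
c=bot.capture('scene'); save(c,'s5'); cv2.imwrite('pics/s5c.png',cv2.resize(c['pixels'][130:230,300:460,::-1],None,fx=5,fy=5,interpolation=2))
print(bot.get_state()['finger_gap'])
E
```

```text
{'t': 22.0167, 's': 0.062, 'tt': -0.0002, 'z': 0.2498, 'Fs': 1.0973, 'Ft': -1.0685, 'Fz': 0.3219, 'gap': 0.0185}
{'t': 22.6333, 's': 0.0528, 'tt': 0.0015, 'z': 0.2139, 'Fs': -0.3496, 'Ft': -0.6132, 'Fz': 0.5816, 'gap': 0.019}
{'t': 23.1, 's': 0.052, 'tt': 0.001, 'z': 0.2046, 'Fs': -0.0395, 'Ft': 0.0739, 'Fz': -0.429, 'gap': 0.019}
0.018660793326089997
```

View pics/w5.png

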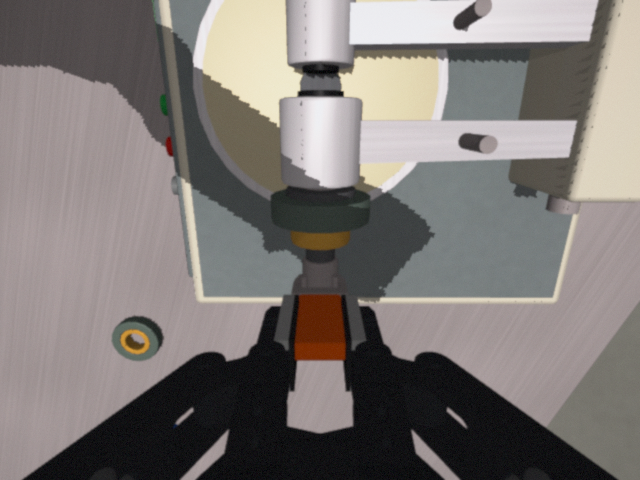

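View pics/s5c.png

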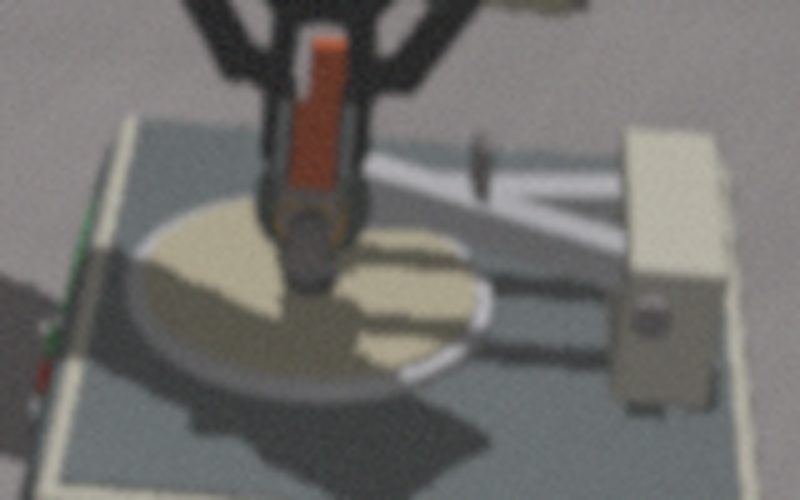

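```bash
python3 - <<'E'
from h import *
T=.0009; Z=.2045
fs=[]
for i in range(4): bot.hold(.02); fs.append(st()['Fs'])
b=np.mean(fs)
bot.movel(P(.044,Z,T),vel=.06); ps()
s=.044
while s>.033:
    s-=.0005
    bot.movel(P(s,Z,T),vel=.008); f=[]
    for i in range(3): bot.hold(.017); q=st(); f.append(q['Fs']-b)
    print(round(s,4),round(q['t'],2),round(q['s'],4),round(q['tt'],4),round(q['z'],4),np.round(np.mean(f),2),round(q['Ft'],2),round(q['Fz'],2))
    if np.mean(f)>2.0: break
c=bot.capture('wrist'); save(c,'w6')
E
```

```text
{'t': 23.55, 's': 0.0431, 'tt': 0.001, 'z': 0.2044, 'Fs': 0.2631, 'Ft': -0.5231, 'Fz': -0.4694, 'gap': 0.0188}
0.0435 23.85 0.0436 0.0009 0.2045 -0.2 -0.7 -0.06
0.043 24.15 0.0431 0.0009 0.2045 -0.07 0.17 -0.31
0.0425 24.45 0.0424 0.0009 0.2045 0.08 0.84 0.16
0.042 24.75 0.042 0.0009 0.2045 -0.14 -0.08 -0.23
0.0415 25.05 0.0415 0.0009 0.2045 0.34 0.39 0.33
0.041 25.35 0.041 0.0009 0.2045 -0.22 0.13 -0.9
0.0405 25.65 0.0405 0.0009 0.2045 -0.07 -0.45 0.53
0.04 25.95 0.04 0.0009 0.2045 0.13 0.02 0.01
0.0395 26.25 0.0395 0.0009 0.2045 -0.02 0.82 -0.27
0.039 26.55 0.039 0.0009 0.2045 -0.17 0.0 -0.55
0.0385 26.85 0.0385 0.0009 0.2045 -0.27 -0.04 -0.93
0.038 27.15 0.038 0.0009 0.2045 0.36 0.56 -0.48
0.0375 27.45 0.0375 0.0009 0.2045 -0.25 0.04 -1.1
0.037 27.75 0.037 0.0009 0.2045 0.21 -0.55 -0.66
0.0365 28.05 0.0365 0.0009 0.2045 0.02 0.55 -0.45
0.036 28.35 0.0361 0.0009 0.2045 0.59 0.48 -0.08
0.0355 28.65 0.0359 0.0009 0.2046 1.51 0.26 -0.36
0.035 28.95 0.0357 0.0009 0.2046 2.89 -0.31 -0.83
```

View pics/w6.png

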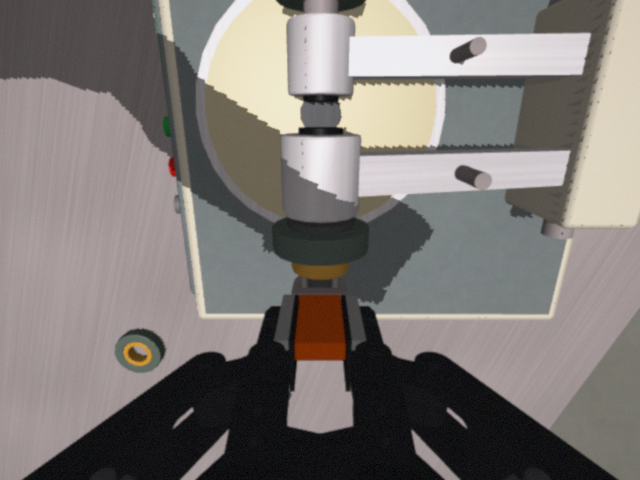

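```bash
cat > d.py <<'E'
from h import *
import sys
S=float(sys.argv[1]); T=.0009; z=float(sys.argv[2]); zend=float(sys.argv[3]); lim=float(sys.argv[4])
bot.movel(P(S,z,T),vel=.02); bot.hold(.1); b=st()['Fz']; ps(); b=0
while z>zend:
    z-=.001
    bot.movel(P(S,z,T),vel=.02); q=st()
    print(round(z,4),round(q['t'],2),'s',round(q['s'],4),round(q['tt'],4),round(q['z'],4),'F',round(q['Fs'],2),round(q['Ft'],2),round(q['Fz'],2),round(q['gap'],4))
    if q['Fz']>lim: break
E
python3 d.py .037 .2045 .1965 8
```

```text
{'t': 29.35, 's': 0.0362, 'tt': 0.0009, 'z': 0.2044, 'Fs': -0.2438, 'Ft': 0.6466, 'Fz': -0.1403, 'gap': 0.0189}
0.2035 29.6 s 0.0366 0.0009 0.2034 F 0.58 -0.69 -0.21 0.0193
0.2025 29.85 s 0.037 0.0009 0.2024 F -0.11 -0.05 -0.06 0.019
0.2015 30.1 s 0.037 0.0008 0.2014 F -0.25 -0.29 -0.0 0.0191
0.2005 30.35 s 0.037 0.0008 0.2004 F -0.4 -0.66 -0.31 0.019
0.1995 30.6 s 0.037 0.0009 0.1995 F -0.71 0.16 -0.63 0.0188
0.1985 30.85 s 0.037 0.0013 0.1986 F 0.78 0.35 -0.31 0.0191
0.1975 31.1 s 0.0372 0.0013 0.198 F -0.07 -0.28 3.11 0.0188
0.1965 31.35 s 0.0373 0.0013 0.1972 F -0.95 -0.78 5.52 0.0189
```

```bash
python3 d.py .037 .1965 .180 24; python3 - <<'E'
from h import *
c=bot.capture('wrist'); save(c,'w7'); ps()
c=bot.capture('scene'); cv2.imwrite('pics/s7c.png',cv2.resize(c['pixels'][130:230,300:460,::-1],None,fx=5,fy=5,interpolation=2))
E
```

```text
{'t': 31.7, 's': 0.0373, 'tt': 0.0014, 'z': 0.1972, 'Fs': 0.1252, 'Ft': 0.6925, 'Fz': 5.4958, 'gap': 0.0189}
0.1955 31.95 s 0.0375 0.0014 0.1963 F -0.27 -1.39 4.91 0.0189
0.1945 32.2 s 0.0374 0.0014 0.1954 F -0.37 -0.62 5.97 0.0187
0.1935 32.45 s 0.037 0.0012 0.1937 F -0.79 0.52 2.91 0.0188
0.1925 32.7 s 0.0374 0.0012 0.1923 F 0.21 1.05 0.26 0.0189
0.1915 32.95 s 0.0371 0.001 0.1909 F 2.19 2.47 -4.68 0.0188
0.1905 33.2 s 0.0363 0.0009 0.1898 F -0.1 3.14 -6.78 0.0188
0.1895 33.45 s 0.0365 0.0009 0.1891 F 0.45 3.21 -6.33 0.0194
0.1885 33.7 s 0.0369 0.001 0.1885 F 0.16 2.92 -4.14 0.0187
0.1875 33.95 s 0.0372 0.0009 0.1877 F -0.41 2.83 -1.27 0.0188
0.1865 34.2 s 0.0372 0.001 0.1874 F -0.51 1.1 5.37 0.019
0.1855 34.45 s 0.0373 0.001 0.1872 F -1.46 -0.93 11.07 0.0186
0.1845 34.7 s 0.0374 0.0011 0.1871 F -2.74 -2.32 17.69 0.0186
0.1835 34.95 s 0.0374 0.0011 0.1869 F -3.79 -4.33 23.22 0.0186
0.1825 35.2 s 0.0374 0.0012 0.1868 F -3.09 -5.93 28.41 0.0186
{'t': 35.25, 's': 0.0374, 'tt': 0.0011, 'z': 0.1868, 'Fs': -3.1457, 'Ft': -5.6313, 'Fz': 28.5908, 'gap': 0.0187}
```

View pics/w7.png

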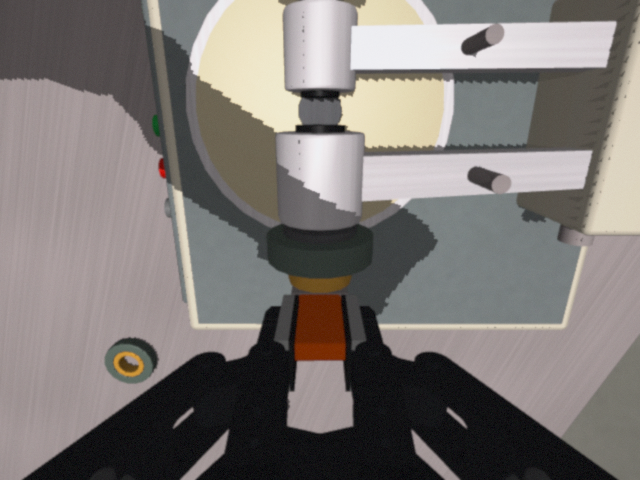

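```bash
python3 - <<'E'
from h import *
T=.0011
bot.movel(P(.0373,.1874,T),vel=.02); bot.hold(.1); ps()
bot.move_gripper(.045); ps()
bot.movel(P(.0373,.26,T),vel=.12); bot.movel(P(.11,.27,T),vel=.2); bot.hold(.2); ps()
for n in('wrist','scene','top'):
    c=bot.capture(n); save(c,n+'8'); np.savez(n+'8.npz',**{k:v for k,v in c.items() if v is not None})
    for k in ('clip','clip_tab','clip_mouth'):
        print(n,k,[((c2w(c,q['xyz'])-O3)@np.stack([EY,EX,[0,0,1]],1),round(q['score'],2)) for q in bot.tip_of(k,c)])
    if n=='scene': cv2.imwrite('pics/s8c.png',cv2.resize(c['pixels'][130:230,300:460,::-1],None,fx=5,fy=5,interpolation=2))
    if n!='top':
        Q=cloud(c).reshape(-1,3); d=Q-O3; t=d@EX; s=d@EY
        C=c['pixels'].reshape(-1,3).astype(int); m=(C[:,0]>1.8*C[:,1])&(C[:,0]>2*C[:,2])&(Q[:,2]>.16)&(abs(t)<.04)&(s>0)&(s<.08)&(Q[:,2]<.25)&(C[:,1]<.45*C[:,0])
        print(m.sum(),[ (x[m].min().round(4),x[m].max().round(4)) for x in (s,t,Q[:,2])])
ps()
E
```

```text
{'t': 35.7917, 's': 0.0375, 'tt': 0.0011, 'z': 0.1875, 'Fs': -0.9933, 'Ft': 0.7972, 'Fz': 4.2652, 'gap': 0.0187}
{'t': 36.1667, 's': 0.0372, 'tt': 0.0005, 'z': 0.1869, 'Fs': -0.5772, 'Ft': 0.0023, 'Fz': 0.3121, 'gap': 0.0446}
{'t': 37.6417, 's': 0.1081, 'tt': 0.0012, 'z': 0.2693, 'Fs': -0.3295, 'Ft': -0.0409, 'Fz': -0.2373, 'gap': 0.0451}
wrist clip [(array([0.0406, 0.0051, 0.1655]), 0.74)]
wrist clip_tab [(array([0.0336, 0.0022, 0.2015]), 0.6)]
wrist clip_mouth [(array([ 0.0339, -0.0013,  0.159 ]), 0.98)]
228 [(np.float64(0.0338), np.float64(0.0412)), (np.float64(-0.009), np.float64(0.0105)), (np.float64(0.1958), np.float64(0.2201))]
scene clip []
scene clip_tab [(array([0.0362, 0.0012, 0.2031]), 0.5)]
scene clip_mouth [(array([0.0366, 0.0006, 0.159 ]), 0.52), (array([0.0962, 0.0033, 0.1646]), 0.36)]Traceback (most recent call last):
  File "<stdin>", line 14, in <module>
    return umr_minimum(a, axis, None, out, keepdims, initial, where)
ValueError: zero-size array to reduction operation minimum which has no identity
```

View pics/wrist8.png

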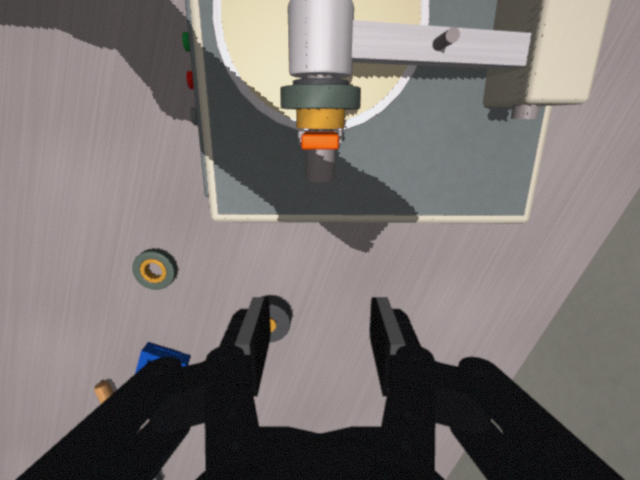

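View pics/s8c.png

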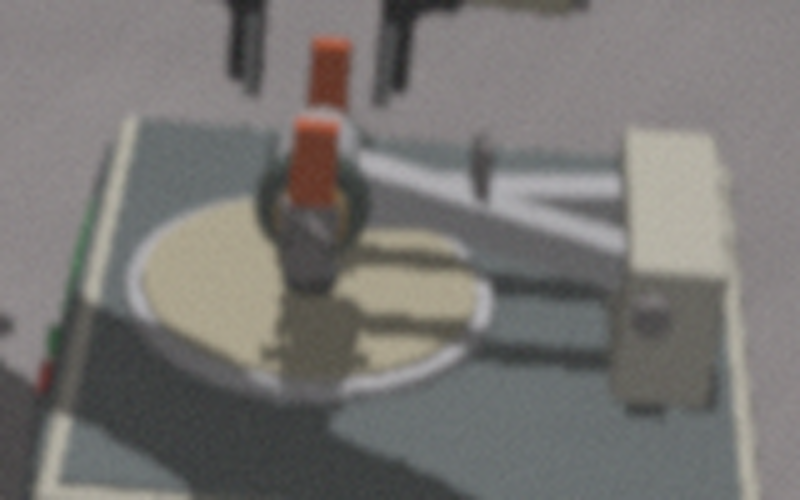

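```bash
python3 - <<'E'
from h import *
z=np.load('wrist8.npz');c={k:z[k] for k in z.files};c['vertical_fov']=float(c['vertical_fov'])
Q=cloud(c).reshape(-1,3); v=np.repeat(np.arange(480),640)
d=Q-O3; t=d@EX; s=d@EY
for s0 in np.arange(-.004,.072,.002):
    m=(abs(s-s0)<.001)&(abs(t)<.035)&(Q[:,2]>.165)&(Q[:,2]<.24)&(v<260)
    if m.sum()>1: print('%.3f n%d t %.4f..%.4f zmax %.4f'%(s0,m.sum(),t[m].min(),t[m].max(),Q[m,2].max()))
im=c['pixels'][:,:,::-1]; cv2.imwrite('pics/w8c.png',cv2.resize(im[50:200,260:400],None,fx=4,fy=4,interpolation=2))
E
```

```text
-0.004 n231 t -0.0182..0.0201 zmax 0.1859
-0.002 n246 t -0.0183..0.0201 zmax 0.1867
0.000 n264 t -0.0185..0.0205 zmax 0.1851
0.002 n201 t -0.0164..0.0176 zmax 0.1825
0.004 n131 t -0.0167..0.0187 zmax 0.1833
0.006 n190 t -0.0166..0.0188 zmax 0.1844
0.008 n201 t -0.0241..0.0263 zmax 0.1913
0.010 n299 t -0.0242..0.0262 zmax 0.1919
0.012 n288 t -0.0244..0.0264 zmax 0.1918
0.014 n298 t -0.0246..0.0267 zmax 0.1923
0.016 n304 t -0.0247..0.0268 zmax 0.1918
0.018 n269 t -0.0248..0.0268 zmax 0.1920
0.020 n295 t -0.0249..0.0260 zmax 0.1916
0.022 n180 t -0.0145..0.0166 zmax 0.1825
0.024 n146 t -0.0145..0.0167 zmax 0.1820
0.026 n195 t -0.0147..0.0167 zmax 0.1820
0.028 n142 t -0.0147..0.0167 zmax 0.1816
0.030 n164 t -0.0147..0.0169 zmax 0.1820
0.032 n129 t -0.0148..0.0162 zmax 0.1817
0.034 n253 t -0.0127..0.0136 zmax 0.2202
0.036 n170 t -0.0128..0.0136 zmax 0.2204
0.038 n166 t -0.0128..0.0137 zmax 0.2202
0.040 n156 t -0.0123..0.0137 zmax 0.2208
0.042 n74 t -0.0122..0.0137 zmax 0.2198
0.046 n54 t -0.0083..0.0105 zmax 0.1756
0.048 n89 t -0.0090..0.0105 zmax 0.1754
0.050 n88 t -0.0091..0.0105 zmax 0.1759
0.052 n94 t -0.0091..0.0106 zmax 0.1757
0.054 n94 t -0.0091..0.0106 zmax 0.1760
0.056 n90 t -0.0091..0.0106 zmax 0.1757
0.058 n87 t -0.0084..0.0107 zmax 0.1761
0.060 n86 t -0.0084..0.0107 zmax 0.1755
0.062 n85 t -0.0084..0.0100 zmax 0.1753
0.064 n86 t -0.0085..0.0108 zmax 0.1763
0.066 n80 t -0.0086..0.0101 zmax 0.1757
0.068 n6 t -0.0050..0.0093 zmax 0.1728
```

View pics/w8c.png

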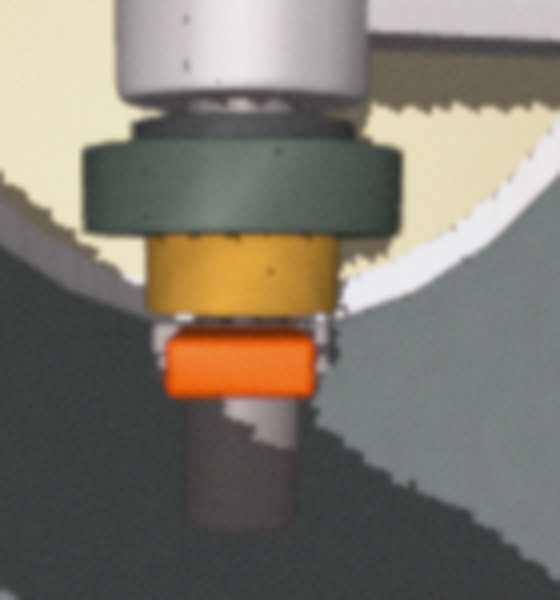

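```bash
python3 - <<'E'
from h import *
ps(); bot.job_done()
E
```

```text
{'t': 38.0417, 's': 0.1099, 'tt': 0.0011, 'z': 0.2701, 'Fs': -0.0158, 'Ft': -0.0181, 'Fz': 0.1963, 'gap': 0.0453}
the job is handed in; nothing more can be done
```

The wheel is back against the spindle's shoulder, and the clip is snapped home in the groove just outside its hub, tab up. I handed the job in at 38.0 s of the 54 s; no verdict is reported.

**Wheel:** I pushed it back about 12.4 mm with the open fingers either side of the hub. The drag was about 3 N. I stopped at 7 N, when it no longer moved.

**Clip:** I lifted it straight out of the rack, touched it lightly against the hub (2.9 N) to find the groove, and backed off 1 mm. It then went straight down. The force fell below zero as it snapped in, and it came to a solid stop at the expected height. I stopped pushing at 28.6 N. Then I let go and moved clear.

**Last checks:**
- **Picture:** the last wrist picture shows the wheel against the shoulder disc, the hub next to it, and the clip upright beyond it.
- **Depth readings:** the tab's top is at 220 mm, where about 219.5 mm is expected with the clip home. The clip is centred to within about 1 mm.
- **Disagreements:** the first top-camera estimate of the hub face was about 2.5 mm off what I felt, so I used the felt position. The network's estimates of the clip scattered by a few mm, and it did not find the whole clip in the last scene picture.
- **Not checked:** my final check script stopped on an error, so no final top picture was taken. I did not separately measure the spare wheel, the weight, the brush or the rest of the machine afterwards, but the forces showed no unexpected contact.

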